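# Seat the well plate and snap its hold-down shut

## Task

Without gripping or lifting anything, push the well plate along its channel with the fingertips until it sits fully home against the end stop. Then push the T-handled toggle lever over past its middle so that it snaps shut and its rubber foot covers the plate's edge. Leave the petri dish, the marker and the timer where they are.

Things in the scene. Friction and masses are not known exactly. Their poses are not given: they have to be found in the camera images.
- nest: Fixed grey plate nest. Origin on the worktop. Deck top 12 mm up, x -75 to 55 mm, y -110 to 110 mm. Two aluminium rails 8 mm high along y (y -80 to 94 mm) leave a channel 88 mm wide centred at x = 0. An end stop 11 mm high closes the +y end, face at y = 93.5 mm; the -y end is open. The toggle hold-down stands at the -x side (nearest the robot), near the +y end.
- seat (a point): Where the centre of the plate's underside lies when the plate is fully home: on the deck top, at x = 0, y = 30 mm, z = 12 mm of the nest. Axes as the nest.
- plate_centre (a point): Centre of the loose whitish well plate (85 mm in x, 127 in y, 13 high, 90 g), half-way up: 6.5 mm above the seat's level. Its lowest 4 mm are a skirt that juts 4 mm beyond the upper walls all round. It lies in the channel, long side along the nest's y, 35 to 60 mm short of home on the -y side; pushed on its -y end toward the nest's +y it slides home.
- lever (a joint): Steel toggle lever, hinge along the nest's y, in rad. 0 = open: handle leans 35 deg from upright to the nest's -x, foot in the air. 1.22 = shut: handle leans 35 deg to the nest's +x, rubber foot 1 mm above the plate's edge. An over-centre spring pushes it to the nearer end; the middle (handle upright) is 0.61. About 4 N at the T-bar toward +x starts it, less towards the middle.
- pivot (a point): Lever's hinge axis, at x = -78, y = 62, z = 40 mm of the nest. Axes as the nest.
- bar (a point): Centre of the T-bar at the lever's end: black round bar 16 mm thick, 48 mm long along the nest's y, 82 mm from the pivot; about 107 mm above the worktop when open or shut and 122 mm when upright.
- petri: Bystander: closed petri dish, 66 mm across, 16 mm high, on the worktop beyond the end stop; origin under its centre.
- marker: Bystander: marker pen 132 mm long along its x, 13 mm thick, lying on the worktop in front of the nest; origin under its centre.
- timer: Bystander: white desk timer 34 x 68 x 64 mm standing behind the nest; origin under its centre.
There are look-alikes about, which are no part of the job. Of the things that look like the part that bears plate_centre, the larger one is meant.

How it is judged:
On the way, in this order (a step that is already met when the one before it is completed fails the run):
1. the plate is home against the end stop while the lever is still open (y of plate_centre in the frame of seat above -0.003 m and value of joint lever below 0.25 rad), for 0.2 s.
2. the lever has snapped over to its shut end (value of joint lever above 1.12 rad), for 0.2 s.
At the end, for the whole second after the job is handed in: The plate lies flat in the channel within 3 mm of the end stop, at rest, and the lever rests at its shut end (joint above 1.12 rad) (y of plate_centre in the frame of seat above -0.003 m and z of plate_centre in the frame of seat below 0.009 m and horizontal distance between plate_centre and seat below 0.005 m and value of joint lever above 1.12 rad and linear speed of plate below 0.01 m/s); the robot touches nothing.
It fails at once if the plate is lifted or tipped (z of plate_centre in the frame of seat above 0.0125 m or angle between plate_centre's own z axis and vertical above 0.12 rad).
It fails at once if the petri dish, marker or timer is moved by more than 15 mm (distance of any of petri, marker, timer from where it was at the start of the episode above 0.015 m).
It also fails if it takes over 48 s, if anything falls off the work surface, if the arm or the gripper's body presses on something with over 40 N, if the wrist force passes 120 N, or if a joint passes its speed limit or range.

## Robot

A 6-joint arm with a two-finger parallel gripper is mounted at the origin on a cart in front of the work surface, level with it; the furniture and walls round the work are solid. World frame = base frame: x ahead of the robot, y to its left, z up, the work surface at z = 0. Lengths are in m, angles in rad, forces in N, time in s.
With the tool pointing down it reaches from about 0.425 to 0.95 m from the base axis. Payload 3.5 kg.
Tool frame: the origin (TCP) lies midway between the tips of the shut fingers; the grasp point (between the pads) lies ctrl.grasp_offset behind it (ctrl.grasp_offset is the distance from the TCP to the grasp point, in m); x points along the fingers, y is the direction in which the jaws open and shut, and the axes are right-handed (so a half turn about x gives the same grasp; the last joint's range is limited). The gripper opens to 85 mm and grips with 20 to 120 N. Pads are 22 mm wide; open, the fingers measure 114 mm over their backs; the gripper's body (76 mm by 85 mm) begins 54 mm behind the grasp point. The pads swing forward as they close: fully open they stand 13 mm farther back than shut.
Start: joints at [1.019, 0.286, 1.577, -0, 1.279, -0.15], TCP at [0.264, 0.621, 0.203] pointing down, gripper open.
Joint ranges: [-2.77, 2.77], [-0.9, 2.22], [0.21, 2.48], [-1.53, 4.67], [0.24, 2.81], [-2.84, 2.84]. Speed limits (rad/s): [2.79, 2.79, 3.14, 3.14, 3.14, 3.14].

## Interface

Orientations are given as a unit quaternion [x, y, z, w].
In Python, from plant import readout, read_camera, sign_off, ctrl gives the robot as it stands.
- The arm moves only by the tool drive_tool, never from a script. Its argument "steps" is a list of rows, each a list of 5 numbers: the shift along the tool's x, y, z in cm, then the turn about the tool's x in degrees, then the opening, from 0 (shut) to 1 (fully open). A call has 1 to 10 rows; each row shifts and turns the commanded pose from where the row before left it, along the tool's axes as they then stand; what a row does not reach is not made up. A row lasts 1/10 s, in which the tool goes at most 50 mm and 8.59 degrees, less where a joint would pass 70% of its speed; a pose out of reach is approached as far as the arm can. A call is refused whole if a number of a shift passes 5 or a number of a turn 8.59, either way. A call with a gripper value outside its range is refused whole. The fingers move at their own pace and stop on an object; "force" is the grip in N (left out, the last holds). Time passes only in rows, so rows that do not move let the fingers close. It gives the time, the measured TCP pose, the force and the opening at its end, in the units of the state.
- readout.get_state(): the state, without advancing time (a new reading comes with each control period).
- read_camera(name): name is "scene" or "top" or "wrist"; returns a dict with "frame" (400x640x3 uint8, red, green, blue), "vertical_fov" (degrees; the focal length in pixels is half the picture's height over the tangent of half this angle, whatever the lens; pixels are square), "cx", "cy" (the principal point, pixels), "eye" and "orientation" of the camera in the world. Camera axes: x right, y up, looking along -z (the intrinsics and any distortion apply to the point x, -y, -z); pixel columns grow to the right and rows downward; lengths in m; the calibration is good to about 2 mm. A picture is of the moment at which its call begins. There is no depth.
- sign_off(): hands the job in, once; it reports no verdict.
The state is a dict: "time": time; "qpos": joint angles; "dq": joint speeds; "joint_efforts": joint torques, N m; "eef_pos": TCP position; "tcp_rot": TCP orientation; "contact_force": force on the tool from outside, world axes, zero at the start; "wrist_torque": the same for the moment, N m; "opening": opening from 0.0 (shut) to 1.0 (fully open).
Only numpy, scipy, OpenCV 4.12 (cv2) and the standard library are available. Lean on these libraries where they do the work, as an engineer would, in place of code of your own. Each camera call takes 0.05 s, during which the arm holds its last target. There are 200 camera calls.

## Working session

There is one attempt and no reset: what is moved stays moved. The work goes in short steps, Python scripts to look and compute and a tool call to move; the robot and the scene stay as the last step left them, time stands still between calls to the robot, and variables do not carry over. Pictures are saved under pics/ and viewed, about 8 in all and at most 12, crops included, and the job is handed in when it is done.

Besides the shell and the picture viewer there is one more tool, called after ">>>" by a JSON object that holds its "op" and its "data", one argument or row to a line. drive_tool: Moves the arm, as the interface text tells. Its arguments: {"type":"object","properties":{"steps":{"type":"array","items":{"type":"array","items":{"type":"number"}}},"force":{"type":"number"}},"required":["steps"]}

```bash
mkdir -p pics; ls; cat > h.py <<'E'
import numpy as np,cv2
from scipy.spatial.transform import Rotation as R
from plant import readout, read_camera, sign_off, ctrl
def cam(n):
    c=read_camera(n); return c
def ray(c,u,v):
    f=200/np.tan(np.radians(c["vertical_fov"])/2)
    d=np.array([(u-c["cx"])/f,-(v-c["cy"])/f,-1.])
    return np.array(c["eye"]),R.from_quat(c["orientation"]).apply(d)
def onz(c,u,v,z):
    e,d=ray(c,u,v); return e+d*(z-e[2])/d[2]
def proj(c,p):
    f=200/np.tan(np.radians(c["vertical_fov"])/2)
    q=R.from_quat(c["orientation"]).inv().apply(np.array(p)-c["eye"])
    return c["cx"]-f*q[0]/q[2], c["cy"]+f*q[1]/q[2]
def save(c,n,crop=None,s=1):
    im=c["frame"]
    if crop: x,y,w,h=crop; im=im[y:y+h,x:x+w]
    im=cv2.resize(im,None,fx=s,fy=s,interpolation=cv2.INTER_CUBIC)
    cv2.imwrite("pics/"+n,im[:,:,::-1])
E
python3 - <<'E'
from h import *
for n in("scene","top"):
    c=cam(n); save(c,n+"0.png",s=1.25)
    print({k:v for k,v in c.items() if k!="frame"})
print(readout.get_state(),ctrl.grasp_offset)
E
```

```text
pics
{'vertical_fov': 44.07961695007749, 'cx': 322.2424378119617, 'cy': 190.0347268095801, 'eye': array([ 0.07617314, -0.45381725,  0.85386472]), 'orientation': array([ 0.34632372, -0.13402495, -0.32283134,  0.87056138])}
{'vertical_fov': 52.03818507121552, 'cx': 318.58865233374667, 'cy': 200.90829810017124, 'eye': array([0.46097768, 0.06348165, 0.95488438]), 'orientation': array([ 0.05070829, -0.03528986, -0.6968377 ,  0.71456317])}
{'time': 0.1, 'qpos': array([ 1.01900538e+00,  2.87157213e-01,  1.57804233e+00, -8.79639442e-06,
        1.27859394e+00, -1.49990791e-01]), 'dq': array([ 0.000305  , -0.00093903, -0.00342163, -0.00038375,  0.00106746,
        0.00120993]), 'joint_efforts': array([ 2.15026113e-03, -4.07297802e+01, -2.93697238e+01, -5.09543077e-05,
        3.39362698e-03,  1.13539181e-05]), 'eef_pos': array([0.26359603, 0.62068758, 0.20192578]), 'tcp_rot': array([ 0.14037145,  0.69314943, -0.14183489,  0.69262009]), 'contact_force': array([ 0.00784112, -0.05728428,  0.45849606]), 'wrist_torque': array([-0.03888158,  0.02408903,  0.00486437]), 'opening': 1.0023130722400406} 0.0187
```

View pics/scene0.png

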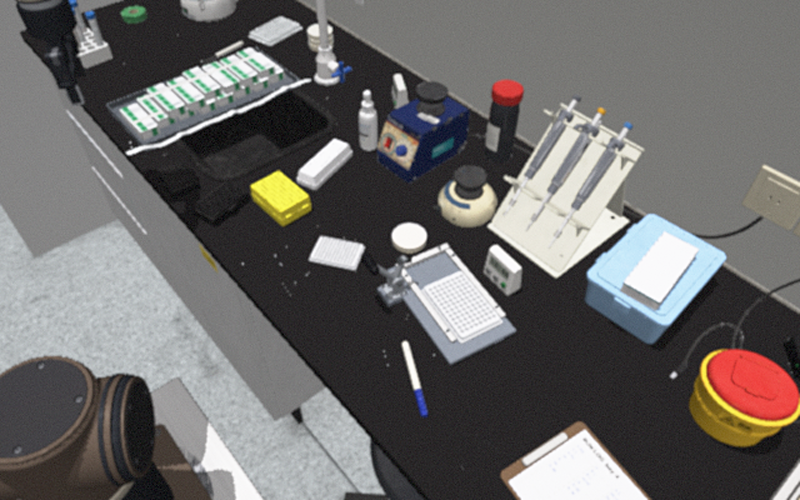

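View pics/top0.png

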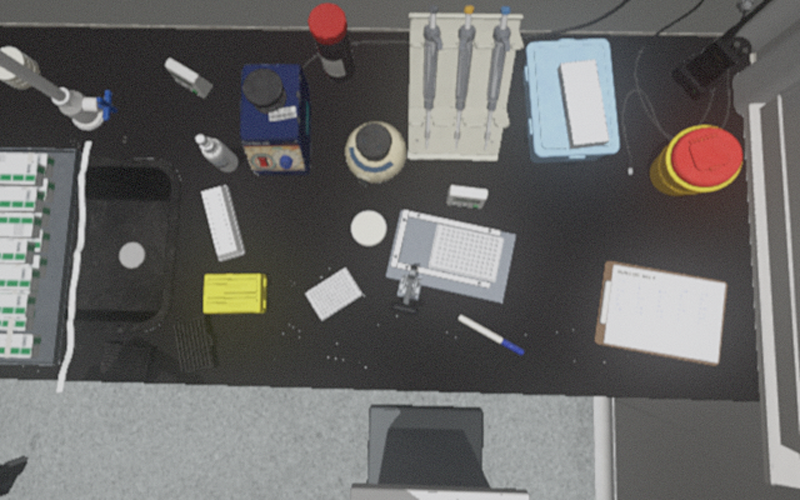

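The top view (scaled 1.25) shows the nest at about (387–516, 208–302) with +y to the left. The plate is at about (466, 250), the lever at (408, 285), the marker at (490, 335), the timer at (467, 196) and the petri dish at (368, 228). The smaller look-alike plate is at (334, 293).

```bash
python3 - <<'E'
from h import *
c=cam("top"); save(c,"top1.png",(295,155,130,100),6)
for u,v in[(401,209),(516,233),(503,302),(387,279)]:
    print(onz(c,u/1.25,v/1.25,.012).round(4))
print(c["frame"][200,340],c["frame"][190,370],c["frame"][235,400])
E
```

```text
[0.6557 0.0825 0.012 ]
[ 0.6151 -0.1319  0.012 ]
[ 0.4871 -0.1081  0.012 ]
[0.5238 0.105  0.012 ]
[153 158 167] [193 191 192] [157 161 169]
```

View pics/top1.png

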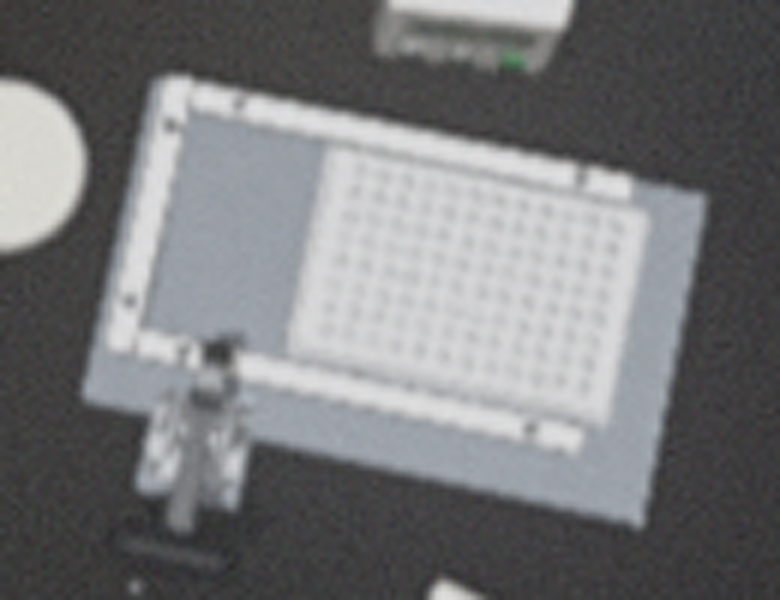

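The enlarged crop shows deck corners at (707,193), (645,527) and (83,402). The plate's −y end runs (647,208)–(605,425), its +y end (330,147)–(290,352), and the T-bar (115,535)–(230,565).

```bash
cat >> h.py <<'E'
def fit(src,dst):
    s,d=np.array(src),np.array(dst); sc,dc=s.mean(0),d.mean(0)
    a=s-sc;b=d-dc; th=np.arctan2((a[:,0]*b[:,1]-a[:,1]*b[:,0]).sum(),(a*b).sum())
    M=np.array([[np.cos(th),-np.sin(th)],[np.sin(th),np.cos(th)]]); return th,dc-M@sc,M
E
python3 - <<'E'
from h import *
c=cam("top"); s=cam("scene")
P=lambda u,v,z:onz(c,295+(u+.5)/6-.5,155+(v+.5)/6-.5,z)[:2]
img=[P(707,193,.012),P(645,527,.012),P(83,402,.012)]
mod=[(.055,-.11),(-.075,-.11),(-.075,.11)]
th,t,M=fit(mod,img); print("nest",np.degrees(th),t,"res mm",[(1e3*(M@m+t-i)).round(1) for m,i in zip(mod,img)])
L=lambda p:(1e3*(M.T@(np.array(p)-t))).round(1)
print("plate -y",L(P(647,208,.016)),L(P(605,425,.016)),"+y",L(P(330,147,.016)),L(P(290,352,.016)))
print("bar ends",L(P(115,535,.107)),L(P(230,565,.107)), "stop face",L(P(186,115,.02)),L(P(150,330,.02)))
print("timer",P(460,60,0),"marker end",P(440,585,.01),"petri edge",P(87,165,.016))
# scene check
for m in mod: print("scene",np.array(proj(s,[*(M@m+t),.012]))*1.25)
g=cv2.cvtColor(s["frame"],cv2.COLOR_RGB2BGR)
x,y=[int(k) for k in proj(s,[*t,.012])]
save(s,"scene1.png",(x-75,y-65,150,120),5); print("crop",x-75,y-65)
np.savez("nest.npz",th=th,t=t,M=M)
def w(x,y,z):return np.r_[M@[x,y]+t,z]
print("bar open",w(-.125,.062,.107),"push start",w(0,-.1,.02),"end",w(0,-.0335,.02),"axis",M[:,1])
E
```

```text
nest -10.758667895124235 [ 0.58028256 -0.01341157] res mm [array([-0.5, -0.7]), array([ 0.8, -0.1]), array([-0.3,  0.9])]
plate -y [ 44.  -87.1] [-41.3 -87.3] +y [41.9 36.8] [-39.3  35.6]
bar ends [-122.6   83. ] [-124.2   42.3] stop face [41.8 93.7] [-42.7  89.6]
timer [ 0.66711913 -0.03652448] marker end [ 0.4612911  -0.03007423] petri edge [0.61907774 0.10875639]
scene [515.89215957 328.5295241 ]
scene [450.07479188 362.25586047]
scene [382.80873366 270.23720233]
crop 286 171
bar open [0.46905349 0.07083269 0.107     ] push start [ 0.56161529 -0.11165379  0.02      ] end [ 0.57402903 -0.04632271  0.02      ] axis [0.18667266 0.98242217]
```

View pics/scene1.png

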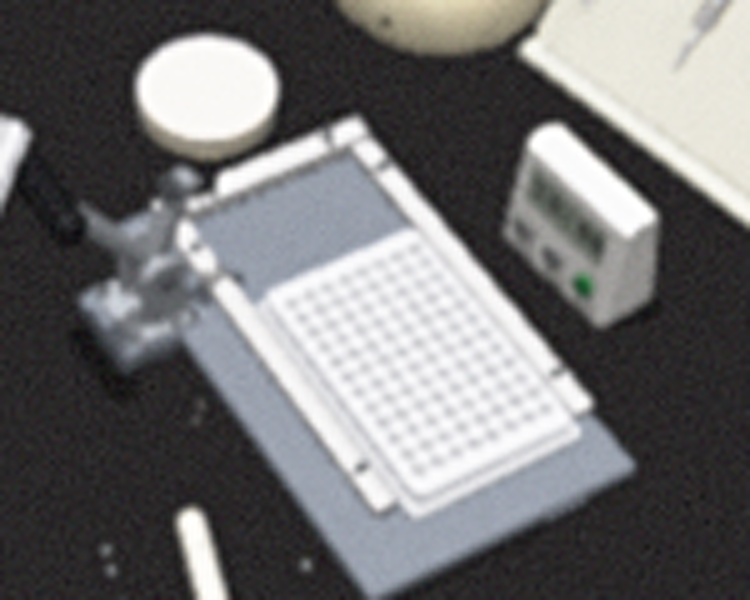

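Both views agree on the nest. The plate's −y end is at nest y ≈ −87 mm, about 54 mm short of home, and the lever is open. Next I'll work out the moves.

```bash
cat >> h.py <<'E'
def go(x,y,z):
    """nest-frame mm target (x,y), z world mm -> remaining shift in tool axes, cm"""
    n=np.load("nest.npz"); st=readout.get_state(); p=np.r_[n["M"]@[x/1e3,y/1e3]+n["t"],z/1e3]
    Rm=R.from_quat(st["tcp_rot"]); ax=n["M"]
    print("t",round(st["time"],2),"F",st["contact_force"].round(1),"op",round(st["opening"],2))
    print("shift cm",(100*Rm.inv().apply(p-st["eef_pos"])).round(2))
    loc=n["M"].T@(st["eef_pos"][:2]-n["t"])
    print("tcp nest mm",(1e3*loc).round(1),"z",(1e3*st["eef_pos"][2]).round(1))
    m=Rm.as_matrix(); A=np.eye(3);A[:2,:2]=n["M"]
    print("tool axes in nest (cols x,y,z):\n",(A.T@m).round(3))
E
python3 -c "
from h import *
go(0,-125,200)"
```

```text
t 0.25 F [-0.5  0.2  0.1] op 1.0
shift cm [  0.31 -58.22  56.6 ]
tcp nest mm [-429.4  564.1] z 202.6
tool axes in nest (cols x,y,z):
 [[-0.     0.212  0.977]
 [-0.001  0.977 -0.212]
 [-1.    -0.001 -0.   ]]
```

>>> {"op": "drive_tool", "data": {
  "steps": [
    [0, 0, 0, -6.1, 0],
    [0, 0, 0, -6.1, 0],
    [0, -4.2, 2.6, 0, 0],
    [0, -4.2, 2.6, 0, 0],
    [0, -4.2, 2.6, 0, 0],
    [0, -4.2, 2.6, 0, 0],
    [0, -4.2, 2.6, 0, 0],
    [0, -4.2, 2.6, 0, 0],
    [0, -4.2, 2.6, 0, 0],
    [0, -4.2, 2.6, 0, 0]
  ],
  "force": 60
}}

```text
time: 1.25
eef_pos: [0.4054, 0.2504, 0.2034]
tcp_rot: [0.067, 0.704, -0.066, 0.704]
contact_force: [-0.3, -1.0, -0.6]
opening: 0.004
```

>>> {"op": "drive_tool", "data": {
  "steps": [
    [0, -4.2, 2.6, 0, 0],
    [0, -4.2, 2.6, 0, 0],
    [0, -4.2, 2.6, 0, 0],
    [0, -4.2, 2.6, 0, 0],
    [0, -4.2, 2.6, 0, 0],
    [0, -4.2, 2.6, 0, 0],
    [0, -3, 2, 0, 0],
    [0, 0, 0, 0, 0]
  ]
}}

```text
time: 2.05
eef_pos: [0.5262, -0.0618, 0.2033]
tcp_rot: [0.068, 0.704, -0.069, 0.704]
contact_force: [-0.1, 0.3, -0.9]
opening: 0.004
```

```bash
python3 -c "
from h import *
go(0,-125,80)"
```

```text
t 2.05 F [-0.1  0.3 -0.9] op 0.0
shift cm [12.34 -6.69  4.44]
tcp nest mm [-44.1 -57.7] z 203.3
tool axes in nest (cols x,y,z):
 [[ 0.001  0.006  1.   ]
 [-0.001  1.    -0.006]
 [-1.    -0.001  0.001]]
```

>>> {"op": "drive_tool", "data": {
  "steps": [
    [0, -3.4, 2.2, 0, 0],
    [0, -3.3, 2.2, 0, 0],
    [3, 0, 0, 0, 0],
    [3, 0, 0, 0, 0],
    [3, 0, 0, 0, 0],
    [3, 0, 0, 0, 0],
    [0, 0, 0, 0, 0],
    [0, 0, 0, 0, 0]
  ]
}}

```text
time: 2.85
eef_pos: [0.5555, -0.1312, 0.0833]
tcp_rot: [0.067, 0.704, -0.066, 0.704]
contact_force: [-0.3, -0.2, 0.4]
opening: 0.0
```

```bash
python3 - <<'E'
from h import *
go(0,-125,20)
c=cam("top"); save(c,"top2.png",(295,155,130,100),4)
s=cam("scene"); save(s,"scene2.png",(286,171,150,120),4)
a,b=cv2.imread("pics/top2.png"),cv2.imread("pics/scene2.png")
b=cv2.resize(b,(500,400)); a=cv2.resize(a,(300,231)); a=cv2.copyMakeBorder(a,0,169,0,0,0)
cv2.imwrite("pics/c2.png",np.hstack([a,b]))
E
```

```text
t 2.85 F [-0.3 -0.2  0.4] op 0.0
shift cm [ 6.33 -0.47  0.24]
tcp nest mm [  -2.3 -120.4] z 83.3
tool axes in nest (cols x,y,z):
 [[-0.001  0.     1.   ]
 [ 0.     1.    -0.   ]
 [-1.     0.    -0.001]]
```

View pics/c2.png

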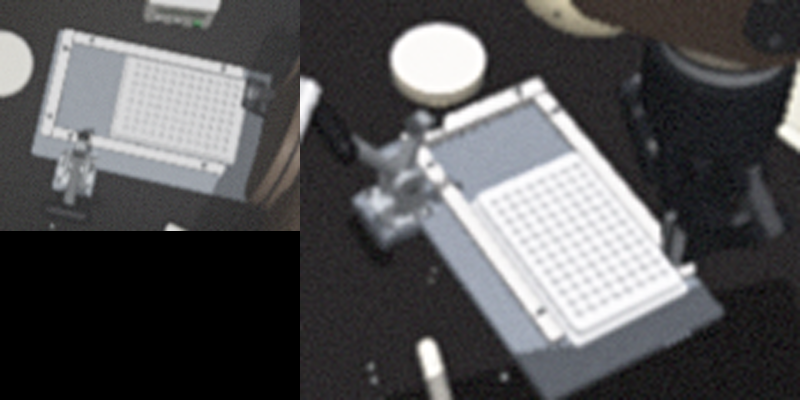

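The fingers show at about (258, 95) in the top inset, near the plate's −y end, and the plate and lever are unchanged. I'll check that the calibration projection agrees before descending.

```bash
python3 - <<'E'
from h import *
c=cam("top");s=cam("scene");p=readout.get_state()["eef_pos"]
u,v=proj(c,p);print("top inset",(u-295)*300/130,(v-155)*231/100)
u,v=proj(s,p);print("scene inset",300+(u-286)*500/150,(v-171)*400/120)
E
```

```text
top inset 289.0885210541746 122.22501116428637
scene inset 675.0764570117834 284.7239618605452
```

The projection disagrees with the picture: the fingers look spread apart although the readout says shut. I'll look closer.

```bash
python3 - <<'E'
from h import *
s=cam("scene");st=readout.get_state();p=st["eef_pos"];f=s["frame"]
im=np.ascontiguousarray(f)
x0,y0=360,180
a=cv2.resize(im[y0:y0+100,x0:x0+100],None,fx=4,fy=4,interpolation=cv2.INTER_CUBIC)
a=cv2.convertScaleAbs(a,alpha=1.6,beta=20)
u,v=proj(s,p);cv2.circle(a,(int((u-x0)*4),int((v-y0)*4)),4,(255,0,0),1)
w=cam("wrist")["frame"]
b=cv2.resize(w,(400,250)); b=cv2.copyMakeBorder(b,0,150,0,0,0)
cv2.imwrite("pics/c3.png",np.hstack([a,b])[:,:,::-1]); print(st["opening"],(u-x0)*4,(v-y0)*4)
E
```

```text
0.00319092873614112 153.7342153624429 306.19840105109665
```

View pics/c3.png

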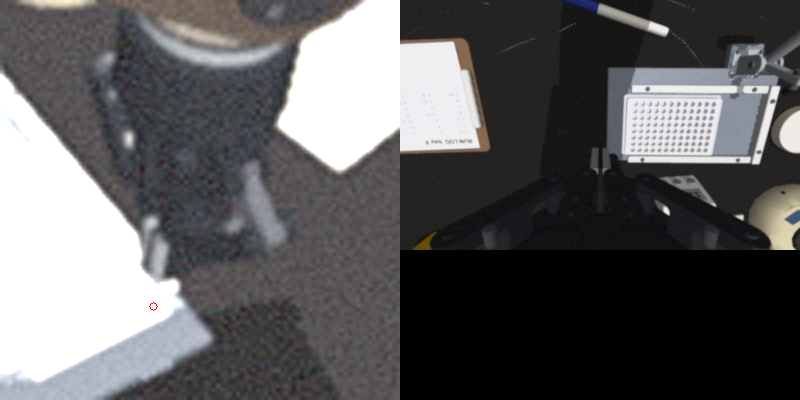

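```bash
python3 - <<'E'
from h import *
n=np.load("nest.npz");M,t=n["M"],n["t"]
st=readout.get_state();p=st["eef_pos"]
w=cam("wrist");print({k:v for k,v in w.items() if k!="frame"},p)
im=w["frame"].copy()
for q,col in [(p,(255,0,0)),(np.r_[M@[.055,-.11]+t,.012],(0,255,0)),(np.r_[M@[-.075,-.11]+t,.012],(0,255,0)),(np.r_[M@[-.075,.11]+t,.012],(0,255,0))]:
    u,v=proj(w,q);print(u,v);cv2.circle(im,(int(round(u)),int(round(v))),4,col,1)
cv2.imwrite("pics/w1.png",cv2.resize(im[40:360,240:640],None,fx=2,fy=1.8)[:576,:,::-1])
E
```

```text
{'vertical_fov': 68.39564107556508, 'cx': 320.2160615580979, 'cy': 199.82013692109643, 'eye': array([ 0.48813571, -0.11834015,  0.25647366]), 'orientation': array([-0.10848706, -0.08875389,  0.6314184 ,  0.76266907])} [ 0.55674831 -0.13225091  0.08499125]
319.3113214807242 231.23009478146892
331.89552040049244 257.7846324503754
333.66618652562903 109.46397202484587
611.1409341285383 109.39864205255279
```

View pics/w1.png

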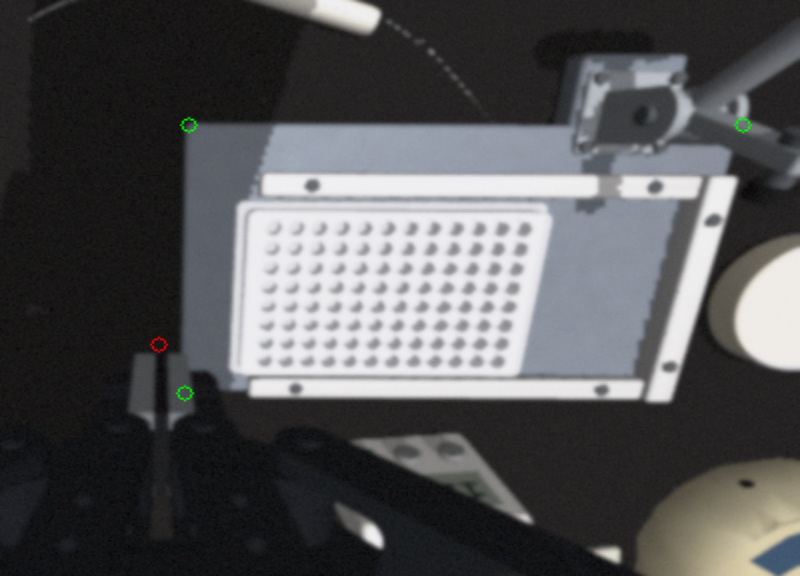

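The wrist overlay confirms the nest: the predicted corners (green) fall on the deck corners and the fingers are shut beside the deck. The seen tip (160,353) sits slightly behind the predicted TCP (red, 158,345), so I'll triangulate the tip across the two views.

```bash
python3 - <<'E'
from h import *
s=cam("scene");w=cam("wrist");p=readout.get_state()["eef_pos"]
a,d=ray(s,399.5,250);b,e=ray(w,320,236)
k=np.linalg.lstsq(np.c_[d,-e],b-a,rcond=None)[0]
print("tip",(a+d*k[0]).round(4),(b+e*k[1]).round(4),"tcp",p.round(4))
im=s["frame"];print(cv2.cvtColor(im,cv2.COLOR_RGB2GRAY)[240:262,394:404])
E
```

```text
tip [ 0.5555 -0.1327  0.1079] [ 0.5506 -0.1306  0.1056] tcp [ 0.5561 -0.1321  0.084 ]
[[129  72  71  53  72  81  67  39  32  26]
 [139  80  70  54  76  89  86  61  33  27]
 [162  91  59  55  85  96 104  68  39  26]
 [171  98  60  62  85 104  99  69  30  18]
 [156  91  53  67  91 108 101  59  31  31]
 [140  77  55  72  96 110  98  56  21  28]
 [168  89  54  74 102 107  88  51  25  21]
 [217 128  63  73  95 107  75  35  26  26]
 [235 195 110  87  93 100  57  30  20  27]
 [241 244 179 113  95  94  63  37  32  50]
 [246 253 232 165 120 108 111  94 107 114]
 [237 240 242 230 179 163 184 195 202 190]
 [222 216 239 250 236 208 217 232 227 194]
 [228 227 241 253 250 233 206 202 179 150]
 [247 247 249 252 252 239 194 158 150 144]
 [252 251 251 251 249 238 215 181 167 162]
 [252 252 249 242 231 226 233 225 181 160]
 [246 240 231 222 218 227 240 238 180 134]
 [225 219 216 222 230 231 231 208 154 111]
 [216 220 232 232 228 209 179 138 112  96]
 [228 234 227 204 175 142 119 103  99 103]
 [228 208 177 140 118 105  96 101  99 103]]
```

The visible tip triangulates about 20 mm above the TCP. The nest pose agrees with the kinematics, so I'll descend beside the plate and check how the tip sits there before pushing.

>>> {"op": "drive_tool", "data": {
  "steps": [
    [2, -0.5, 0.2, 0, 0],
    [2, 0, 0, 0, 0],
    [1.3, 0, 0, 0, 0],
    [1, 0, 0, 0, 0],
    [0, 0, 0, 0, 0],
    [0, 0, 0, 0, 0]
  ]
}}

```text
time: 3.9
eef_pos: [0.5571, -0.1373, 0.0205]
tcp_rot: [0.067, 0.704, -0.067, 0.704]
contact_force: [-0.4, -0.1, -0.3]
opening: 0.0
```

```bash
python3 - <<'E'
from h import *
go(0,-125,20)
s=cam("scene");w=cam("wrist");p=readout.get_state()["eef_pos"]
u,v=proj(s,p);print("scene",u,v);u2,v2=proj(w,p);print("wrist",u2,v2)
a=np.ascontiguousarray(s["frame"][200:300,360:460]);a=cv2.resize(a,None,fx=4,fy=4,interpolation=cv2.INTER_CUBIC)
cv2.circle(a,(int((u-360)*4),int((v-200)*4)),5,(255,0,0),1)
b=np.ascontiguousarray(w["frame"][150:300,250:400]);b=cv2.resize(b,(400,400),interpolation=cv2.INTER_CUBIC)
cv2.circle(b,(int((u2-250)*2.667),int((v2-150)*2.667)),5,(255,0,0),1)
cv2.imwrite("pics/c4.png",np.hstack([a,b])[:,:,::-1])
E
```

```text
t 3.9 F [-0.4 -0.1 -0.3] op 0.0
shift cm [ 0.05  0.1  -0.03]
tcp nest mm [   0.3 -126. ] z 20.5
tool axes in nest (cols x,y,z):
 [[ 0.     0.001  1.   ]
 [-0.     1.    -0.001]
 [-1.    -0.     0.   ]]
scene 396.632687616681 277.03236053445875
wrist 319.2341551412534 231.67045116434934
```

View pics/c4.png

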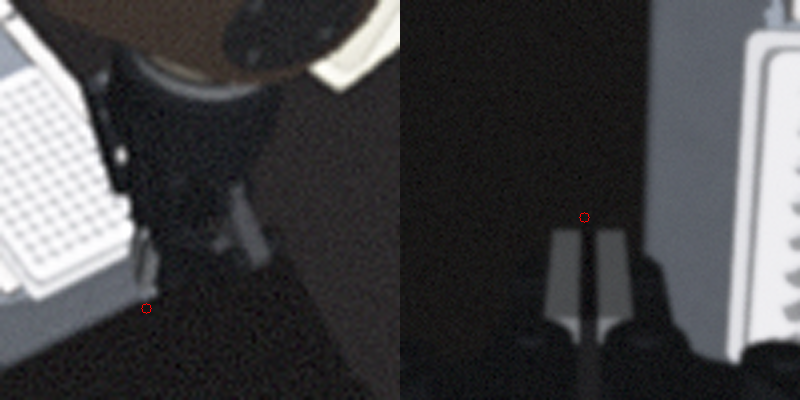

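>>> {"op": "drive_tool", "data": {
  "steps": [
    [0.45, 0, 0, 0, 0],
    [0, 1, 0, 0, 0],
    [0, 1, 0, 0, 0],
    [0, 0.5, 0, 0, 0],
    [0, 0.5, 0, 0, 0],
    [0, 0.5, 0, 0, 0],
    [0, 0.5, 0, 0, 0],
    [0, 0.5, 0, 0, 0],
    [0, 0, 0, 0, 0]
  ]
}}

```text
time: 4.9
eef_pos: [0.5653, -0.0924, 0.0157]
tcp_rot: [0.066, 0.704, -0.066, 0.704]
contact_force: [-0.3, 0.5, 0.4]
opening: 0.002
```

```bash
python3 - <<'E'
from h import *
go(0,-85,16)
w=cam("wrist");p=readout.get_state()["eef_pos"]
u2,v2=proj(w,p);print("wrist",u2,v2)
cv2.imwrite("pics/w2.png",w["frame"][60:320,240:640][:,:,::-1].repeat(2,0).repeat(2,1))
n=np.load("nest.npz")
for y in(-.087,-.070,-.065,-.060): print(y,[np.array(proj(w,np.r_[n["M"]@[x,y]+n["t"],.016])).round(1) for x in(-.035,0)])
E
```

```text
t 4.9 F [-0.3  0.5  0.4] op 0.0
shift cm [-0.03 -0.46  0.  ]
tcp nest mm [ -0.  -80.4] z 15.7
tool axes in nest (cols x,y,z):
 [[-0.  0.  1.]
 [ 0.  1. -0.]
 [-1.  0. -0.]]
wrist 318.7528072737291 231.3376689472666
-0.087 [array([308.2, 176.4]), array([308.8, 231.5])]
-0.07 [array([336.9, 176.4]), array([336. , 231.5])]
-0.065 [array([345.3, 176.4]), array([344. , 231.5])]
-0.06 [array([353.8, 176.4]), array([352. , 231.5])]
```

View pics/w2.png

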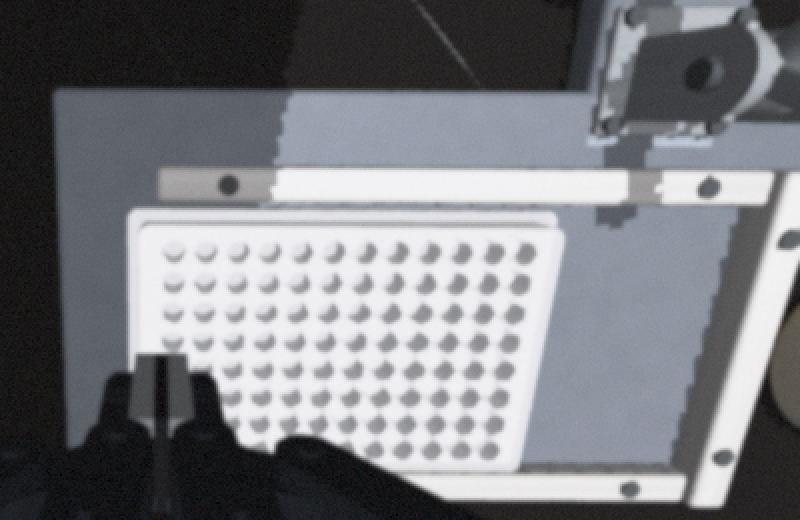

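The plate did not move: its −y edge is still at about column 305 (nest y ≈ −88), and the fingers passed above it with no force. So the real fingertips sit at least 9 mm higher than the reported TCP. I'll back off and find the tip height by touching the bare worktop gently.

>>> {"op": "drive_tool", "data": {
  "steps": [
    [0, -3, 0, 0, 0],
    [0, -3, 0, 0, 0],
    [0.8, 0, 0, 0, 0],
    [0.8, 0, 0, 0, 0],
    [0, 0, 0, 0, 0],
    [0, 0, 0, 0, 0]
  ]
}}

```text
time: 5.55
eef_pos: [0.5535, -0.1509, -0.001]
tcp_rot: [0.067, 0.705, -0.066, 0.703]
contact_force: [-0.6, -0.5, 0.1]
opening: -0.004
```

>>> {"op": "drive_tool", "data": {
  "steps": [
    [0.2, 0, 0, 0, 0],
    [0.2, 0, 0, 0, 0],
    [0, 0, 0, 0, 0]
  ]
}}

```text
time: 5.85
eef_pos: [0.5539, -0.1516, -0.0044]
tcp_rot: [0.067, 0.704, -0.066, 0.704]
contact_force: [0.1, -0.7, 0.4]
opening: -0.002
```

>>> {"op": "drive_tool", "data": {
  "steps": [
    [0.2, 0, 0, 0, 0],
    [0.2, 0, 0, 0, 0],
    [0, 0, 0, 0, 0]
  ]
}}

```text
time: 6.15
eef_pos: [0.5537, -0.1518, -0.0086]
tcp_rot: [0.067, 0.704, -0.067, 0.704]
contact_force: [-0.4, 0.9, -0.5]
opening: 0.0
```

>>> {"op": "drive_tool", "data": {
  "steps": [
    [0.2, 0, 0, 0, 0],
    [0, 0, 0, 0, 0]
  ]
}}

```text
time: 6.35
eef_pos: [0.5537, -0.1519, -0.0105]
tcp_rot: [0.067, 0.704, -0.067, 0.704]
contact_force: [-0.5, 0.4, -0.4]
opening: 0.001
```

>>> {"op": "drive_tool", "data": {
  "steps": [
    [0.2, 0, 0, 0, 0],
    [0, 0, 0, 0, 0]
  ]
}}

```text
time: 6.55
eef_pos: [0.5537, -0.1519, -0.0125]
tcp_rot: [0.067, 0.704, -0.067, 0.704]
contact_force: [-1.0, -0.9, -0.0]
opening: -0.003
```

>>> {"op": "drive_tool", "data": {
  "steps": [
    [0.2, 0, 0, 0, 0],
    [0, 0, 0, 0, 0]
  ]
}}

```text
time: 6.75
eef_pos: [0.5537, -0.1519, -0.0146]
tcp_rot: [0.067, 0.704, -0.067, 0.704]
contact_force: [0.0, 0.2, -0.2]
opening: 0.002
```

>>> {"op": "drive_tool", "data": {
  "steps": [
    [0.2, 0, 0, 0, 0],
    [0, 0, 0, 0, 0]
  ]
}}

```text
time: 6.95
eef_pos: [0.5537, -0.1518, -0.0166]
tcp_rot: [0.067, 0.704, -0.067, 0.704]
contact_force: [-0.4, 0.0, 0.4]
opening: -0.001
```

>>> {"op": "drive_tool", "data": {
  "steps": [
    [0.2, 0, 0, 0, 0],
    [0, 0, 0, 0, 0]
  ]
}}

```text
time: 7.15
eef_pos: [0.5537, -0.1518, -0.0186]
tcp_rot: [0.067, 0.704, -0.067, 0.704]
contact_force: [0.7, -0.2, 0.4]
opening: 0.001
```

>>> {"op": "drive_tool", "data": {
  "steps": [
    [0.2, 0, 0, 0, 0],
    [0, 0, 0, 0, 0]
  ]
}}

```text
time: 7.35
eef_pos: [0.5537, -0.1519, -0.0206]
tcp_rot: [0.067, 0.704, -0.067, 0.704]
contact_force: [-0.9, -0.5, 0.2]
opening: 0.001
```

>>> {"op": "drive_tool", "data": {
  "steps": [
    [0.2, 0, 0, 0, 0],
    [0, 0, 0, 0, 0]
  ]
}}

```text
time: 7.55
eef_pos: [0.5537, -0.1519, -0.0226]
tcp_rot: [0.067, 0.704, -0.067, 0.704]
contact_force: [0.4, -0.5, 0.5]
opening: -0.0
```

>>> {"op": "drive_tool", "data": {
  "steps": [
    [0.1, 0, 0, 0, 0],
    [0, 0, 0, 0, 0]
  ]
}}

```text
time: 7.75
eef_pos: [0.5538, -0.1519, -0.0234]
tcp_rot: [0.067, 0.704, -0.067, 0.704]
contact_force: [0.8, 0.8, 1.4]
opening: -0.0
```

>>> {"op": "drive_tool", "data": {
  "steps": [
    [0.1, 0, 0, 0, 0],
    [0, 0, 0, 0, 0]
  ]
}}

```text
time: 7.95
eef_pos: [0.5539, -0.1519, -0.0244]
tcp_rot: [0.067, 0.704, -0.067, 0.704]
contact_force: [-0.1, 0.6, 0.1]
opening: 0.002
```

```bash
python3 - <<'E'
from h import *
s=cam("scene");st=readout.get_state();p=st["eef_pos"];print(p,st["joint_efforts"].round(1))
w=cam("wrist");f=s["frame"]
n=np.load("nest.npz");q=np.r_[n["M"]@[.055,-.11]+n["t"],.012]
print("scene tcp",proj(s,p),"wrist tcp",proj(w,p),"at z0",proj(s,np.r_[p[:2],0]),proj(w,np.r_[p[:2],0]))
u,v=[int(k) for k in proj(s,np.r_[p[:2],0])]
a=cv2.resize(f[v-60:v+40,u-50:u+50],(400,400),interpolation=cv2.INTER_CUBIC)
b=cv2.resize(w["frame"][150:300,250:400],(400,400),interpolation=cv2.INTER_CUBIC)
im=np.hstack([a,b]);im=(255*(im/255.)**.5).astype(np.uint8);cv2.imwrite("pics/c5.png",im[:,:,::-1]);print("a crop origin",u-50,v-60)
E
```

```text
[ 0.55387365 -0.15192378 -0.02434307] [ -0.  -36.2 -22.1  -0.   -0.   -0. ]
scene tcp (np.float64(397.8931390877592), np.float64(295.09795717556557)) wrist tcp (np.float64(319.2938644396803), np.float64(231.25913849490888)) at z0 (np.float64(399.3548567022598), np.float64(288.60954503110486)) (np.float64(319.11791311356075), np.float64(248.0741280842123))
a crop origin 349 228
```

View pics/c5.png

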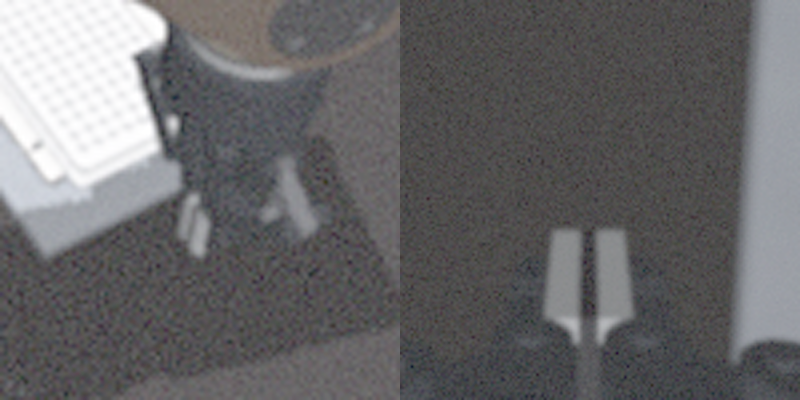

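```bash
python3 - <<'E'
from h import *
s=cam("scene");w=cam("wrist");p=readout.get_state()["eef_pos"];n=np.load("nest.npz")
for x in(-.011,0):
  for dz in(.01,.015,.02,.025,.03,.035):
    q=p+np.r_[n["M"]@[x,0],dz];print(x,dz,np.array(proj(s,q)).round(1),np.array(proj(w,q)).round(1))
E
```

```text
-0.011 0.01 [394.1 294.8] [319.2 220.2]
-0.011 0.015 [394.4 293.4] [319.1 223.2]
-0.011 0.02 [394.7 292.1] [319.1 226.4]
-0.011 0.025 [395.  290.8] [319.1 229.8]
-0.011 0.03 [395.3 289.4] [319.  233.4]
-0.011 0.035 [395.6 288. ] [319.  237.2]
0 0.01 [398.5 292.4] [319.2 237.7]
0 0.015 [398.8 291.1] [319.2 241.1]
0 0.02 [399.1 289.8] [319.1 244.8]
0 0.025 [399.4 288.4] [319.1 248.6]
0 0.03 [399.8 287. ] [319.  252.8]
0 0.035 [400.1 285.7] [319.  257.1]
```

>>> {"op": "drive_tool", "data": {
  "steps": [
    [0.1, 0, 0, 0, 0],
    [0, 0, 0, 0, 0]
  ]
}}

```text
time: 8.35
eef_pos: [0.5538, -0.1519, -0.0254]
tcp_rot: [0.067, 0.704, -0.067, 0.704]
contact_force: [-0.2, 0.6, -0.1]
opening: -0.001
```

>>> {"op": "drive_tool", "data": {
  "steps": [
    [0.1, 0, 0, 0, 0],
    [0, 0, 0, 0, 0]
  ]
}}

```text
time: 8.55
eef_pos: [0.5538, -0.1519, -0.0264]
tcp_rot: [0.067, 0.704, -0.067, 0.704]
contact_force: [0.3, -0.1, -0.4]
opening: -0.002
```

>>> {"op": "drive_tool", "data": {
  "steps": [
    [0.1, 0, 0, 0, 0],
    [0, 0, 0, 0, 0]
  ]
}}

```text
time: 8.75
eef_pos: [0.5538, -0.1519, -0.0274]
tcp_rot: [0.067, 0.704, -0.067, 0.704]
contact_force: [-1.2, -0.6, -0.3]
opening: 0.001
```

The tip offset lies between 27 mm (no contact yet) and about 34 mm (from the wrist image). A TCP at z ≈ −0.013 puts the tip at 14–21 mm, clear of the deck (12 mm) and below the plate top (25 mm). I'll push there.

>>> {"op": "drive_tool", "data": {
  "steps": [
    [-1.4, 0, 0, 0, 0],
    [0, 2, 0, 0, 0],
    [0, 1, 0, 0, 0],
    [0, 0.5, 0, 0, 0],
    [0, 0.5, 0, 0, 0],
    [0, 0.5, 0, 0, 0],
    [0, 0.5, 0, 0, 0],
    [0, 0.5, 0, 0, 0],
    [0, 0.5, 0, 0, 0],
    [0, 0, 0, 0, 0]
  ]
}}

```text
time: 9.75
eef_pos: [0.5653, -0.0924, -0.0133]
tcp_rot: [0.067, 0.704, -0.066, 0.704]
contact_force: [-0.8, -1.2, -0.3]
opening: -0.001
```

```bash
python3 - <<'E'
from h import *
go(0,-33,-13)
w=cam("wrist");p=readout.get_state()["eef_pos"]
cv2.imwrite("pics/w3.png",w["frame"][60:320,240:640][:,:,::-1].repeat(2,0).repeat(2,1))
n=np.load("nest.npz")
for y in(-.09,-.08,-.07,-.06): print(y,[np.array(proj(w,np.r_[n["M"]@[x,y]+n["t"],.016])).round(1) for x in(-.035,0)])
E
```

```text
t 9.75 F [-0.8 -1.2 -0.3] op -0.0
shift cm [-0.03  4.74 -0.01]
tcp nest mm [  0.  -80.4] z -13.3
tool axes in nest (cols x,y,z):
 [[ 0.     0.001  1.   ]
 [ 0.     1.    -0.001]
 [-1.     0.     0.   ]]
-0.09 [array([299.7, 187.8]), array([301. , 252.1])]
-0.08 [array([319.8, 187.9]), array([319.8, 252.1])]
-0.07 [array([339.9, 187.9]), array([338.7, 252.1])]
-0.06 [array([360. , 187.9]), array([357.6, 252.1])]
```

View pics/w3.png

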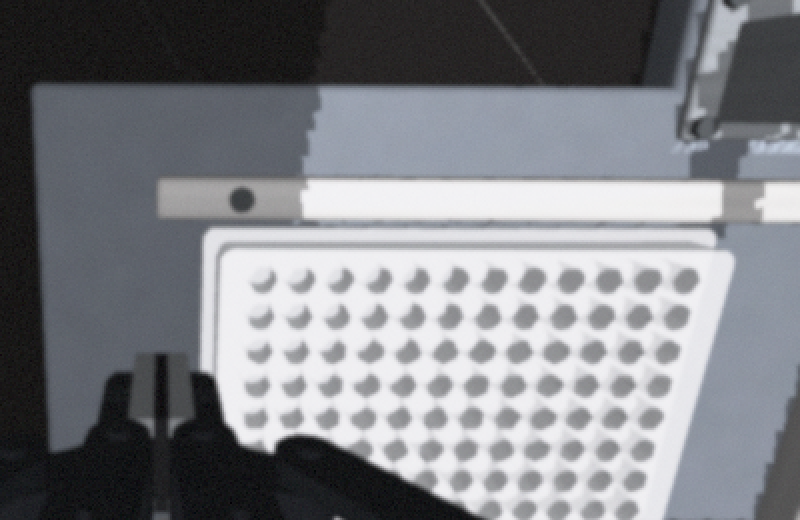

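The plate is moving: its −y skirt edge is at about column 341, so nest y ≈ −69, square in the channel. I need about 35 mm more.

>>> {"op": "drive_tool", "data": {
  "steps": [
    [0, 0.5, 0, 0, 0],
    [0, 0.5, 0, 0, 0],
    [0, 0.5, 0, 0, 0],
    [0, 0.5, 0, 0, 0],
    [0, 0.5, 0, 0, 0],
    [0, 0.4, 0, 0, 0],
    [0, 0.2, 0, 0, 0],
    [0, 0, 0, 0, 0]
  ]
}}

```text
time: 10.6
eef_pos: [0.5711, -0.0622, -0.0133]
tcp_rot: [0.067, 0.704, -0.066, 0.704]
contact_force: [-0.0, -0.1, 0.9]
opening: -0.0
```

>>> {"op": "drive_tool", "data": {
  "steps": [
    [0, 0.1, 0, 0, 0],
    [0, 0.1, 0, 0, 0],
    [0, 0, 0, 0, 0]
  ]
}}

```text
time: 10.9
eef_pos: [0.5714, -0.0607, -0.0133]
tcp_rot: [0.067, 0.704, -0.067, 0.704]
contact_force: [0.8, -1.1, -0.2]
opening: -0.004
```

>>> {"op": "drive_tool", "data": {
  "steps": [
    [0, 0.1, 0, 0, 0],
    [0, 0.1, 0, 0, 0],
    [0, 0, 0, 0, 0]
  ]
}}

```text
time: 11.2
eef_pos: [0.5718, -0.0586, -0.0133]
tcp_rot: [0.067, 0.704, -0.067, 0.704]
contact_force: [0.2, 0.1, 0.7]
opening: -0.003
```

>>> {"op": "drive_tool", "data": {
  "steps": [
    [0, 0.1, 0, 0, 0],
    [0, 0, 0, 0, 0]
  ]
}}

```text
time: 11.4
eef_pos: [0.5719, -0.0578, -0.0133]
tcp_rot: [0.066, 0.704, -0.067, 0.704]
contact_force: [-0.6, -1.8, -0.1]
opening: 0.001
```

>>> {"op": "drive_tool", "data": {
  "steps": [
    [0, 0.1, 0, 0, 0],
    [0, 0, 0, 0, 0]
  ]
}}

```text
time: 11.6
eef_pos: [0.5718, -0.0574, -0.0133]
tcp_rot: [0.066, 0.704, -0.067, 0.704]
contact_force: [-1.3, -4.1, 0.6]
opening: -0.0
```

>>> {"op": "drive_tool", "data": {
  "steps": [
    [0, 0.1, 0, 0, 0],
    [0, 0, 0, 0, 0]
  ]
}}

```text
time: 11.8
eef_pos: [0.5717, -0.0572, -0.0133]
tcp_rot: [0.065, 0.705, -0.067, 0.703]
contact_force: [-3.7, -7.3, 0.4]
opening: 0.002
```

```bash
python3 - <<'E'
from h import *
go(0,-45,-13)
w=cam("wrist");n=np.load("nest.npz");g=cv2.cvtColor(w["frame"],cv2.COLOR_RGB2GRAY)
cv2.imwrite("pics/keep.png",w["frame"])
for x in(-.030,-.025,-.02):
  for nm,ys in(("end-",np.arange(-.045,-.02,.0015)),("end+",np.arange(.083,.098,.001))):
    print(x,nm,ys[0],[int(g[int(round(v)),int(round(u))]) if 0<=u<640 and 0<=v<400 else -1 for u,v in (proj(w,np.r_[n["M"]@[x,y]+n["t"],.016]) for y in ys)])
E
```

```text
t 11.8 F [-3.7 -7.3  0.4] op 0.0
shift cm [-0.03 -0.04  0.03]
tcp nest mm [ -0.3 -44.6] z -13.3
tool axes in nest (cols x,y,z):
 [[-0.001 -0.     1.   ]
 [-0.003  1.     0.   ]
 [-1.    -0.003 -0.001]]
-0.03 end- -0.045 [97, 97, 99, 96, 97, 96, 95, 141, 226, 216, 194, 239, 239, 240, 240, 236, 227]
-0.03 end+ 0.083 [215, 188, 150, 142, 142, 141, 142, 180, 233, 233, 226, 224, 225, 227, 225]
-0.025 end- -0.045 [96, 93, 96, 98, 95, 93, 93, 155, 226, 210, 206, 240, 240, 240, 239, 240, 238]
-0.025 end+ 0.083 [236, 238, 239, 234, 226, 225, 229, 236, 238, 236, 228, 226, 227, 225, 225]
-0.02 end- -0.045 [97, 96, 94, 92, 97, 94, 93, 161, 227, 209, 219, 238, 241, 239, 239, 230, 221]
-0.02 end+ 0.083 [219, 202, 163, 140, 141, 141, 140, 166, 230, 234, 226, 225, 225, 226, 224]
```

The stop is confirmed. The force climbs to about 8 N with the TCP at −44.6 mm, and the skirt edge reads at about −34.5 mm (home is −33.5). Now I back off, rise and go round behind the T-bar.

>>> {"op": "drive_tool", "data": {
  "steps": [
    [0, -1, 0, 0, 0],
    [0, -2, 0, 0, 0],
    [-4, 0, 0, 0, 0],
    [-4, 0, 0, 0, 0],
    [-4, 0, 0, 0, 0],
    [-4, 0, 0, 0, 0],
    [0, 0, -4.5, 0, 0],
    [0, 0, -4.5, 0, 0],
    [0, 0, -4.5, 0, 0],
    [0, 0, -3, 0, 0]
  ]
}}

```text
time: 12.85
eef_pos: [0.4024, -0.053, 0.1461]
tcp_rot: [0.067, 0.704, -0.066, 0.704]
contact_force: [-0.2, 0.3, 0.8]
opening: -0.001
```

>>> {"op": "drive_tool", "data": {
  "steps": [
    [0, 4.5, 0, 0, 0],
    [0, 4.5, 0, 0, 0],
    [0, 4.5, 0, 0, 0],
    [0, 0, 0, 0, 0],
    [0, 0, 0, 0, 0]
  ]
}}

```text
time: 13.35
eef_pos: [0.4299, 0.0795, 0.1467]
tcp_rot: [0.066, 0.704, -0.065, 0.704]
contact_force: [-0.3, -0.2, -0.1]
opening: 0.0
```

```bash
python3 -c "
from h import *
go(-162,62,66)"
```

```text
t 13.35 F [-0.3 -0.2 -0.1] op 0.0
shift cm [ 8.07 -0.13  0.31]
tcp nest mm [-165.1   63.2] z 146.7
tool axes in nest (cols x,y,z):
 [[ 0.    -0.002  1.   ]
 [ 0.001  1.     0.002]
 [-1.     0.001  0.   ]]
```

>>> {"op": "drive_tool", "data": {
  "steps": [
    [3, 0, 0, 0, 0],
    [2.5, -0.1, 0, 0, 0],
    [1.5, 0, 0, 0, 0],
    [1, 0, 0, 0, 0],
    [0, 0, 0, 0, 0]
  ]
}}

```text
time: 13.85
eef_pos: [0.4287, 0.0766, 0.0654]
tcp_rot: [0.067, 0.705, -0.067, 0.703]
contact_force: [-0.8, -1.1, 0.5]
opening: 0.0
```

>>> {"op": "drive_tool", "data": {
  "steps": [
    [0, 0, 0.5, 0, 0],
    [0, 0, 0.5, 0, 0],
    [0, 0, 0.5, 0, 0],
    [0, 0, 0.5, 0, 0],
    [0, 0, 0.5, 0, 0],
    [0, 0, 0, 0, 0]
  ]
}}

```text
time: 14.45
eef_pos: [0.4514, 0.0734, 0.0666]
tcp_rot: [0.067, 0.708, -0.066, 0.7]
contact_force: [-10.7, 2.3, 7.2]
opening: 0.001
```

```bash
python3 -c "
from h import *
go(-85,62,66)"
```

```text
t 14.45 F [-10.7   2.3   7.2] op 0.0
shift cm [0.   0.08 5.78]
tcp nest mm [-142.8   61.2] z 66.6
tool axes in nest (cols x,y,z):
 [[-0.01   0.001  1.   ]
 [-0.001  1.    -0.001]
 [-1.    -0.001 -0.01 ]]
```

Contact is made (10.7 N, with an upward friction component as the bar rises). I'll keep pushing steadily.

>>> {"op": "drive_tool", "data": {
  "steps": [
    [0, 0, 0.5, 0, 0],
    [0, 0, 0.5, 0, 0],
    [0, 0, 0.5, 0, 0],
    [0, 0, 0, 0, 0]
  ]
}}

```text
time: 14.85
eef_pos: [0.4683, 0.0703, 0.0669]
tcp_rot: [0.067, 0.705, -0.066, 0.703]
contact_force: [-5.4, 1.0, 3.8]
opening: 0.004
```

Force is falling as expected while the lever moves, so I continue past the middle.

>>> {"op": "drive_tool", "data": {
  "steps": [
    [0, 0, 0.6, 0, 0],
    [0, 0, 0.6, 0, 0],
    [0, 0, 0.6, 0, 0],
    [0, 0, 0.6, 0, 0],
    [0, 0, 0, 0, 0]
  ]
}}

```text
time: 15.35
eef_pos: [0.4943, 0.065, 0.067]
tcp_rot: [0.067, 0.703, -0.067, 0.705]
contact_force: [0.6, 0.5, -0.2]
opening: 0.001
```

>>> {"op": "drive_tool", "data": {
  "steps": [
    [0, 0, 0.5, 0, 0],
    [0, 0, 0.5, 0, 0],
    [0, 0, 0.5, 0, 0],
    [0, 0, 0.5, 0, 0],
    [0, 0, 0, 0, 0]
  ]
}}

```text
time: 15.85
eef_pos: [0.5132, 0.0614, 0.0669]
tcp_rot: [0.067, 0.704, -0.067, 0.704]
contact_force: [-0.1, 0.0, 0.6]
opening: 0.0
```

```bash
python3 -c "
from h import *
go(-85,62,66)"
```

```text
t 15.85 F [-0.1  0.   0.6] op 0.0
shift cm [ 0.09  0.1  -0.51]
tcp nest mm [-79.9  61. ] z 66.9
tool axes in nest (cols x,y,z):
 [[ 0.001  0.001  1.   ]
 [ 0.     1.    -0.001]
 [-1.     0.     0.001]]
```

The force is gone, so the lever has snapped over. I'll withdraw and verify.

>>> {"op": "drive_tool", "data": {
  "steps": [
    [0, 0, -3, 0, 0],
    [0, 0, -3, 0, 0],
    [0, 0, -2.5, 0, 0],
    [-4, 0, 0, 0, 0],
    [-4, 0, 0, 0, 0],
    [-4, 0, 0, 0, 0],
    [0, 4.5, 0, 0, 0],
    [0, 4.5, 0, 0, 0],
    [0, 4.5, 0, 0, 0],
    [0, 4.5, 0, 0, 0]
  ]
}}

```text
time: 16.85
eef_pos: [0.4627, 0.2561, 0.187]
tcp_rot: [0.067, 0.704, -0.067, 0.704]
contact_force: [0.5, -1.3, -0.0]
opening: -0.003
```

>>> {"op": "drive_tool", "data": {
  "steps": [
    [0, 4.5, 0, 0, 0],
    [0, 4.5, 0, 0, 0],
    [0, 0, 0, 0, 0],
    [0, 0, 0, 0, 0]
  ]
}}

```text
time: 17.25
eef_pos: [0.479, 0.3434, 0.186]
tcp_rot: [0.066, 0.704, -0.066, 0.704]
contact_force: [1.2, 0.3, 0.3]
opening: 0.0
```

```bash
python3 - <<'E'
from h import *
t=cam("top");s=cam("scene");n=np.load("nest.npz");M,tt=n["M"],n["t"]
a=cv2.resize(t["frame"][155:255,295:425],(520,400),interpolation=cv2.INTER_CUBIC)
def mk(im,c,x0,y0,k,q,col):
    u,v=proj(c,np.r_[M@q[:2]+tt,q[2]]);cv2.circle(im,(int((u-x0+.5)*k),int((v-y0+.5)*k)),4,col,1)
for q in[(.0425,-.0335,.016),(-.0425,-.0335,.016)]: mk(a,t,295,155,4,q,(255,0,0))
mk(a,t,295,155,4,(-.031,.062,.107),(0,200,0))
b=cv2.resize(s["frame"][171:291,286:366],(267,400),interpolation=cv2.INTER_CUBIC)
cv2.imwrite("pics/final.png",np.hstack([a,b])[:,:,::-1])
st=readout.get_state();print(st["time"],st["eef_pos"],st["contact_force"].round(1))
E
```

```text
17.35 [0.47916898 0.34200626 0.18641776] [ 0.1  0.5 -0.8]
```

View pics/final.png

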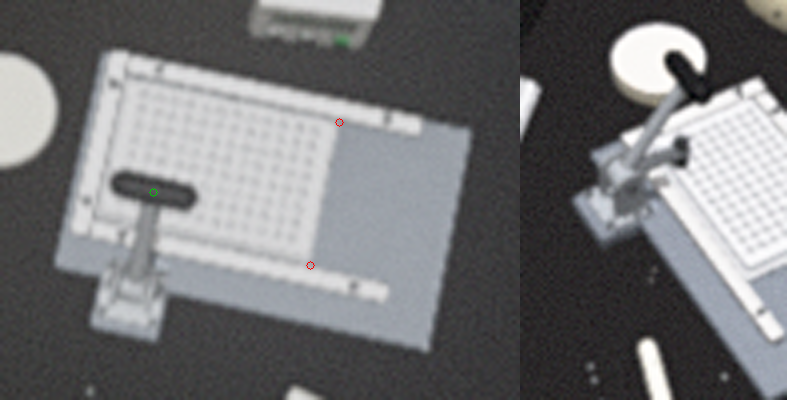

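The plate's −y corners lie on the predicted home marks (red). The T-bar sits on the predicted shut mark (green), and the petri dish, timer and marker look unmoved. I'll hand in.

```bash
python3 -c "
from h import *
sign_off()"
```

```text
the job is handed in; nothing more can be done
```

I pushed the plate home with the closed fingertips, then pushed the lever over until it snapped shut. I withdrew and handed in at about 17.4 s of the 48 s allowed; no verdict is reported.

**Last checks**
- **Plate:** The push force rose to about 8 N at the expected stop position. In the wrist image its end was about 1 mm from the home mark, and in the final top view its corners fell on the predicted home marks.
- **Lever:** The push force fell to zero past the middle. In the final view the T-bar sits on its predicted shut position. I did not check the rubber foot's position over the plate edge separately.
- **Petri dish, marker and timer:** They look unmoved in the final picture, but I did not measure them.
- **Robot:** It ended clear of everything, with near-zero contact force.

**What disagreed:** The real fingertips sat roughly 27–38 mm higher than the reported TCP. My first push therefore passed over the plate without touching it. A touch test on the worktop down to a reported height of −27 mm also met nothing. I pushed with the TCP reported at −13 mm instead, and that moved the plate.

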